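# Lower the bench hoist by hand onto its set screw

## Robot

A 7-joint arm with a two-finger parallel gripper is mounted at the origin on a cart in front of the work surface, level with it; the furniture and walls round the work are solid. World frame = base frame: x ahead of the robot, y to its left, z up, the work surface at z = 0. Lengths are in m, angles in rad, forces in N, time in s.
With the tool pointing down it reaches from about 0.375 to 0.925 m from the base axis. Payload 3.1 kg.
Tool frame: the origin (TCP) lies at the very end of the fingers, on their centre line; the grasp point (between the pads) lies 19 mm behind it; x points along the fingers, y is the direction in which the jaws open and shut, and the axes are right-handed (so a half turn about x gives the same grasp; the last joint's range is limited). The gripper opens to 85 mm and grips with 20 to 120 N. Pads are 22 mm wide; open, the fingers measure 114 mm over their backs; the gripper's body (76 mm by 85 mm) begins 54 mm behind the grasp point. The pads swing forward as they close: fully open they stand 13 mm farther back than shut.
Start: joints at [-1.386, 0.383, 0.044, 1.598, -0.018, 1.161, -0.05], TCP at [0.181, 0.624, 0.231] pointing down, gripper open.
Joint ranges: [-2.61, 2.61], [-0.41, 2.15], [-1.48, 1.57], [0, 2.5], [-1.57, 4.71], [0.05, 1.97], [-2.85, 2.85]. Speed limits (rad/s): [2.79, 2.79, 3.14, 3.14, 3.14, 3.14, 3.14].

## Interface

Orientations are given as [roll, pitch, yaw] about the fixed x, y, z axes, in that order (R = Rz(yaw) Ry(pitch) Rx(roll)).
In Python, from station import status, eyes, env gives the robot as it stands.
- The arm moves only by the tool jog_arm, never from a script. Its arguments are lists of equal length, an entry for each row: "claw": the opening, from 0 (shut) to 1 (fully open); "translation": the shift along the tool's x, y, z in m, a list of three; "spin": the turn about the tool's x in degrees. A call has 1 to 5 rows; each row is the pose to reach, as a shift and turn from the pose commanded when the call began, along the tool's axes at that moment; what a row does not reach only later rows make up. A row lasts 1/8 s, in which the tool goes at most 62.5 mm and 10.7 degrees, less where a joint would pass 70% of its speed; a pose out of reach is approached as far as the arm can. A call with a gripper value outside its range is refused whole. The fingers move at their own pace and stop on an object; the grip force is fixed at half the most. Time passes only in rows, so rows that repeat a pose let the fingers close. It gives the time, the measured TCP pose, the force and the opening at its end, in the units of the state.
- status.sense(): the state, without advancing time (a new reading comes with each control period).
- eyes.capture(name): name is "side" or "top" or "wrist"; returns a dict with "img" (384x512x3 uint8, blue, green, red), "mtx" (3x3 intrinsics, pixels), "world_to_cam" (4x4, takes a point from world to camera coordinates). Camera axes: x right, y up, looking along -z (the intrinsics and any distortion apply to the point x, -y, -z); pixel columns grow to the right and rows downward; lengths in m; the calibration is good to about 2 mm. A picture is of the moment at which its call begins. There is no depth.
- env.close_job(): hands the job in, once; it reports no verdict.
The state is a dict: "time": time; "qpos": joint angles; "joint_vel": joint speeds; "tau": joint torques, N m; "eef_pos": TCP position; "tcp_rot": TCP orientation; "force": force on the tool from outside, world axes, zero at the start; "torque": the same for the moment, N m; "grip_width": finger opening in m.
Only numpy, scipy, OpenCV 4.12 (cv2) and the standard library are available. Lean on these libraries where they do the work, as an engineer would, in place of code of your own. Each camera call takes 0.05 s, during which the arm holds its last target. There are 200 camera calls.

## Task

The small bench hoist stands wound up with a tub on its lift plate. Take the black grip of the crank, ease the load off the spring pawl, pull the grip up so that the pawl is clear of the ratchet teeth, and let the crank turn back slowly under the load until the plate rests with its whole weight on the set screw below it; never let it run away or drive it hard onto the screw. Then let the pawl down again and let go, with the tub still standing and the other things on the bench left where they are.

Things in the scene. Friction and masses are not known exactly. Their poses are not given: they have to be found in the camera images.
- hoist: The fixed hoist: round grey foot and steel ratchet disc (196 mm across, upper face 22 mm up), a 120 mm wide foot plate and two columns with a yoke 165 mm to its +y side (176 mm high). Origin on the bench under the crank's upright axis; z up, +y from crank to lift. 16 saw teeth, 9 mm high, 22.5 degrees apart, at 80 mm radius: an upright face that stops the pawl, a 16 mm slope, a 15 mm flat gap.
- crank (a joint): Turn of the crank about its upright axis, rad: 0 at the wound-up start, where the load holds the pawl against a tooth face. GROWS as the load goes down, counter-clockwise from above; winding up is clockwise, below 0. 1 rad lowers the plate by 20 mm. The load (2.0 to 3.5 kg) pulls at the grip with 5 to 9 N; with the pawl up and the grip loose it runs away. Over 2 rad/s is running away.
- pawl (a joint): Height to which the pawl is lifted, m: 0 fully down, end stop at 0.018. A steel pin 10 mm thick in the end of the crank arm, under the grip and rising with it; a spring and its weight push it down with 4 N at the bottom, 7 N at the top. Above 0.0095 it is clear of the teeth; lower, it rides on them and catches.
- crank_axis (a point): Point on the crank's axis at the height of the middle of the grip while the pawl is down (76 mm above the bench).
- knob_mid (a point): Middle of the black grip: an upright round cylinder 28 mm across, 44 mm high (54 to 98 mm above the bench with the pawl down), 80 mm from the crank axis. It spins freely about itself, so a gripper can keep its heading while the crank turns. The crank arm lies below it, its top 49 mm above the bench. Pull the grip straight up to lift the pawl.
- knob: The same black grip; origin on its own axis at bench height while the pawl is down.
- lift_plate: The aluminium lift plate, 110 x 100 x 8 mm, with a guide block on the columns and a loose tub standing in a low ring on it. Goes straight up and down. Origin: centre of its underside, 75 mm above the bench at the start.
- rest_screw: Set screw under the plate's middle: a nut 28 mm across, its origin at bench height, and a steel screw head, 30 mm across, set by hand to an unmeasured height of 30 to 56 mm: the plate meets it after 0.95 to 2.25 rad of crank. Each newton at the grip presses on it with 4 N; over 80 N is too hard (resting weight 20 to 35 N). Landing is felt: the pull on the grip fades, then turns to resistance.
- dye_bottle: Bystander: small pigment bottle with a black cap, 40 mm across, 93 mm high, near the hoist's casing; origin under its centre. Leave it alone.
- loose_lid: Bystander: flat tub lid, 86 mm across, 10 mm high, on the far side of the hoist; origin under its centre. Leave it alone.
- tub_mid (a point): Middle of the tub with a lid that stands on the lift plate: 71 mm across, 94 mm high, 0.4 kg. It rides down with the plate; it need not be touched and must stay standing.

How it is judged:
By the outcome, as a careful person would: the job done as asked, in the order asked, and still so for the second after the job is handed in, with the robot touching nothing.
It also fails if it takes over 72 s, if anything falls off the work surface, if the arm or the gripper's body presses on something with over 40 N, if the wrist force passes 120 N, or if a joint passes its speed limit or range.

## Working session

There is one attempt and no reset: what is moved stays moved. The work goes in short steps, Python scripts to look and compute and a tool call to move; the robot and the scene stay as the last step left them, time stands still between calls to the robot, and variables do not carry over. Pictures are saved under pics/ and viewed, about 8 in all and at most 12, crops included, and the job is handed in when it is done.

Besides the shell and the picture viewer there is one more tool, called after "Call:" as a command line: name --pt "numbers of a row" for each row, then --argument value for the rest. jog_arm: Moves the arm, as the interface text tells. Its arguments: {"type":"object","properties":{"claw":{"type":"array"},"translation":{"type":"array"},"spin":{"type":"array"}},"required":["claw","translation","spin"]}

```bash
mkdir -p pics; cat > h.py <<'E'
import numpy as np, cv2
from station import status, eyes, env
def cap(name,fn):
    c=eyes.capture(name); cv2.imwrite(f'pics/{fn}.png',c['img']); np.savez(f'pics/{fn}.npz',**c); return c
def ray(c,u,v):
    K=np.array(c['mtx']);T=np.array(c['world_to_cam'])
    d=np.linalg.inv(K)@[u,v,1]; d=np.array([d[0],-d[1],-d[2]])
    R=T[:3,:3]; return -R.T@T[:3,3], R.T@d
def onz(c,u,v,z):
    o,d=ray(c,u,v); return o+d*(z-o[2])/d[2]
def proj(c,p):
    K=np.array(c['mtx']);T=np.array(c['world_to_cam'])
    q=T[:3,:3]@np.array(p)+T[:3,3]; q=K@[q[0],-q[1],-q[2]]; return q[:2]/q[2]
E
python3 - <<'E'
from h import *
a=cap('top','top1');b=cap('side','side1')
cv2.imwrite('pics/both1.png',cv2.resize(np.hstack([a['img'],b['img']]),(800,300)))
for c in(a,b): print(ray(c,256,192), [k for k in c])
print(status.sense())
E
```

```text
(array([0.47594114, 0.21486194, 0.9310119 ]), array([ 1.8576750e-01, -9.4659627e-04, -9.8264888e-01])) ['img', 'mtx', 'world_to_cam']
(array([0.30609744, 0.96270468, 0.40529192]), array([ 0.34641405, -0.86110343, -0.37217345])) ['img', 'mtx', 'world_to_cam']
{'time': 0.1, 'qpos': array([-1.38582082,  0.38379488,  0.04383103,  1.59941861, -0.01789132,
        1.16118528, -0.04992447]), 'joint_vel': array([-1.81983731e-04, -2.45270539e-03, -9.78716913e-04, -4.22905238e-03,
        2.44491007e-05, -1.32202383e-03, -7.15809107e-04]), 'tau': array([ 2.51234014e-03, -4.34727716e+01,  1.02929927e+00, -2.50455880e+01,
        1.09387189e-02,  5.37260566e-03,  8.83985876e-06]), 'eef_pos': array([0.18112654, 0.6233661 , 0.229985  ]), 'tcp_rot': array([-1.51516776,  1.56838251, -1.79787924]), 'force': array([-0.3762397 ,  0.22462621, -0.0287119 ]), 'torque': array([0.01779991, 0.0422796 , 0.00771751]), 'grip_width': 0.08551994419427861}
```

View pics/top1.png

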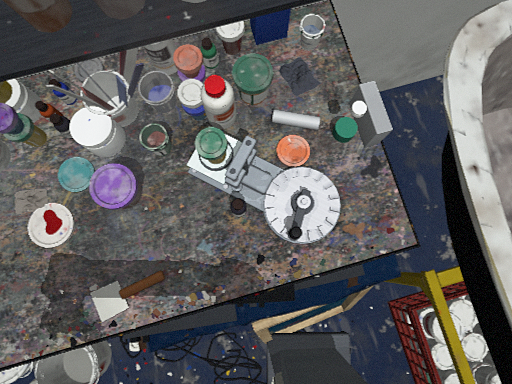

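View pics/side1.png

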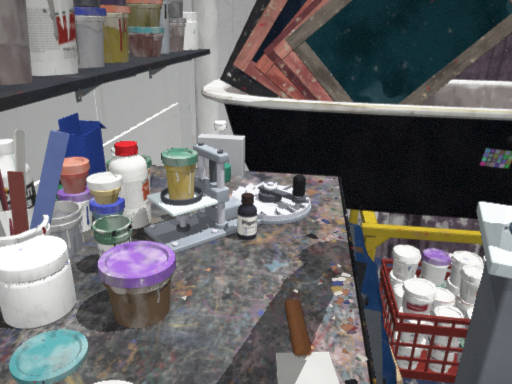

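The top view shows the disc at about (302,205), crank hub (304,202), black grip (296,233), bottle cap (238,205), orange lid (293,150) and tub (213,143). In the side view the grip is at (299,186) and the tub is standing at (180,175).

```bash
python3 - <<'E'
from h import *
a=dict(np.load('pics/top1.npz'));b=dict(np.load('pics/side1.npz'))
def blob(c,x0,y0,x1,y1,f):
    im=c['img'][y0:y1,x0:x1].astype(int); m=f(im).astype(np.uint8)
    n,l,s,ce=cv2.connectedComponentsWithStats(m)
    i=1+np.argmax(s[1:,4]); return s[i]+[x0,y0,0,0,0],ce[i]+[x0,y0]
dark=lambda im: im.max(2)<45
s,k=blob(a,284,222,310,246,dark);print('top knob',s,k,onz(a,*k,.098),onz(a,*k,.085))
s2,k2=blob(b,285,170,312,203,dark);print('side knob',s2,k2)
def tri(c1,p1,c2,p2):
    o1,d1=ray(c1,*p1);o2,d2=ray(c2,*p2)
    t=np.linalg.lstsq(np.c_[d1,-d2],o2-o1,rcond=None)[0]
    return o1+d1*t[0],o2+d2*t[1]
print('tri',tri(a,k,b,k2))
g=lambda im:(im.min(2)>140)
s3,k3=blob(a,255,160,350,250,g);print('disc',s3)
bx=s3[:2]+s3[2:4]/2;print('disc c',onz(a,*bx,.022))
for n,p,z in(('hub',(304,202),.05),('cap',(238,205),.093),('lid',(293,150),.01),('tub',(213,143),.175),('greenlid',(345,128),.03),('edge',(415,243),0)):print(n,onz(a,*p,z))
print('yoke',onz(a,240,165,.176))
cv2.imwrite('pics/c1.png',np.hstack([cv2.resize(a['img'][130:260,190:350],(640,520),interpolation=2)]))
E
```

```text
top knob [288 226  14  13  95] [294.52631579 231.95789474] [0.54109822 0.12930799 0.098     ] [0.54211506 0.12797284 0.085     ]
side knob [293 177  12  19 186] [298.61290323 186.48387097]
tri (array([0.5429582 , 0.12686575, 0.0742207 ]), array([0.54131004, 0.12643575, 0.07413594]))
disc [ 255  167   86   77 3675]
disc c [0.61217054 0.11067792 0.022     ]
hub [0.61623363 0.09916934 0.05      ]
cap [0.60488471 0.25551774 0.093     ]
lid [0.75858986 0.11700514 0.01      ]
tub [0.72592103 0.30355474 0.175     ]
greenlid [ 0.80870399 -0.01545611  0.03      ]
edge [ 0.51633837 -0.18016193  0.        ]
yoke [0.67671382 0.24672455 0.176     ]
```

View pics/c1.png

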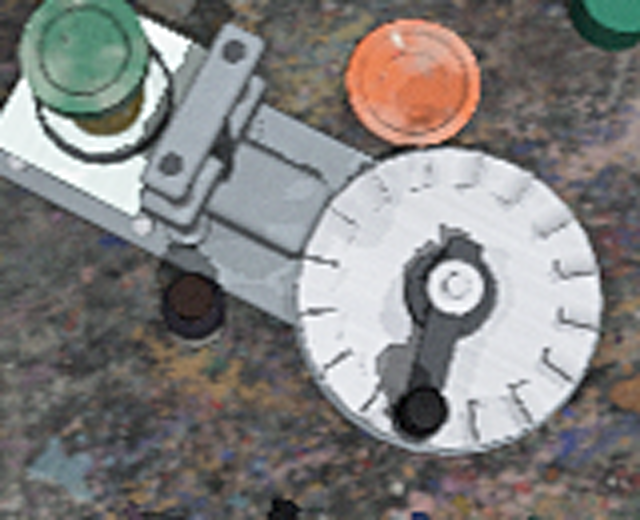

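```bash
python3 - <<'E'
from h import *
from scipy.spatial.transform import Rotation as Ro
a=dict(np.load('pics/top1.npz'));b=dict(np.load('pics/side1.npz'))
s=status.sense();R=Ro.from_euler('xyz',s['tcp_rot']).as_matrix();print(R.round(3))
print('disc',onz(a,302.5,205,.022),'hub',onz(a,304.2,201,.06))
k=np.array([.5415,.1275]);c=onz(a,302.5,205,.022)[:2];print(np.hypot(*(c-k)))
pl=onz(a,0,0,0)
cv2.imwrite('pics/c2.png',cv2.resize(b['img'][140:260,130:320],(760,480),interpolation=2))
tgt=np.array([.5415,.1275,.16]);print('to knob, tool axes',R.T@(tgt-s['eef_pos']))
yd=(onz(a,213,143,.175)[:2]-c);print('hoist +y',yd,np.hypot(*yd))
E
```

```text
[[-0.001  0.279  0.96 ]
 [-0.002  0.96  -0.279]
 [-1.    -0.002  0.   ]]
disc [0.61324083 0.09949628 0.022     ] hub [0.61703741 0.09991406 0.06      ]
0.07701269854438965
to knob, tool axes [ 0.07095516 -0.37548169  0.48438517]
hoist +y [0.11268019 0.20405846] 0.23310230044703037
```

View pics/c2.png

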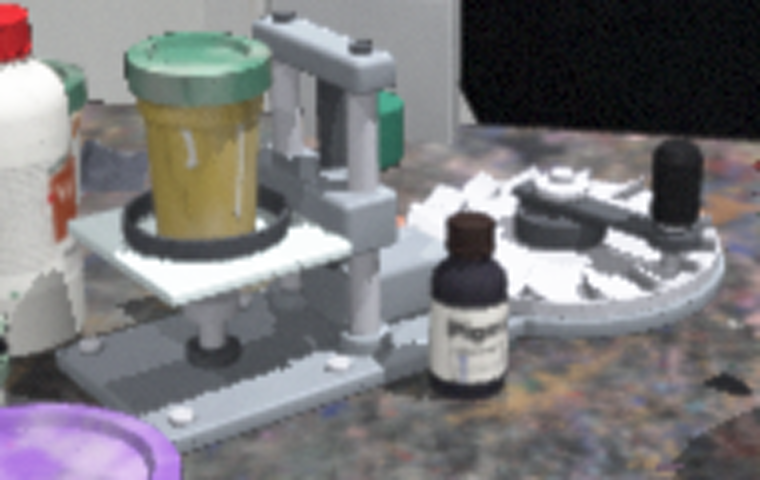

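Call:
jog_arm --claw '[1, 1, 1, 1, 1]' --pt "0 -0.037 0.048" --pt "0 -0.075 0.097" --pt "0 -0.112 0.145" --pt "0 -0.15 0.194" --pt "0 -0.187 0.242" --spin '[0, 0, 0, 0, 0]'

```text
time: 0.72
eef_pos: [0.3624, 0.3749, 0.2309]
tcp_rot: [-1.9, 1.57, -2.183]
force: [0.8, 0.9, -0.5]
grip_width: 0.0856
```

Call:
jog_arm --claw '[1, 1, 1, 1, 1]' --pt "0 -0.037 0.048" --pt "0 -0.075 0.097" --pt "0 -0.112 0.145" --pt "0 -0.15 0.194" --pt "0 -0.188 0.242" --spin '[0, 0, 0, 0, 0]'

```text
time: 1.35
eef_pos: [0.5421, 0.1273, 0.231]
tcp_rot: [3.046, 1.57, 2.764]
force: [0.1, 1.3, -0.2]
grip_width: 0.0855
```

Call:
jog_arm --claw '[1, 1, 1]' --pt "0.02 0 0" --pt "0.03 0 0" --pt "0.03 0 0" --spin '[0, 0, 0]'

```text
time: 1.72
eef_pos: [0.5398, 0.1301, 0.1998]
tcp_rot: [-2.654, 1.567, -2.935]
force: [-1.1, 0.1, -0.9]
grip_width: 0.0853
```

```bash
cat >> h.py <<'E'
from scipy.spatial.transform import Rotation as Ro
def pose():
    s=status.sense();return s,Ro.from_euler('xyz',s['tcp_rot']).as_matrix()
E
python3 - <<'E'
from h import *
w=cap('wrist','w1');s,R=pose();print(s['eef_pos'],R.round(3),s['force'],s['qpos'])
im=w['img'].copy()
for p,col in (((.5415,.1275,.098),(0,0,255)),((.6145,.0995,.06),(255,0,0))):
    u=proj(w,p);print(u);cv2.circle(im,tuple(int(v) for v in u),4,col,-1)
cv2.imwrite('pics/w1m.png',im)
E
```

```text
[0.54052878 0.13040659 0.20069695] [[-0.002  0.276  0.961]
 [-0.     0.961 -0.276]
 [-1.    -0.001 -0.001]] [0.36393862 0.46487226 0.15124545] [-0.67744674  0.24800933  0.42184187  1.87313043 -0.11677761  1.04594551
  1.08245955]
[258.64705296 193.31117605]
[252.12837757 258.58207235]
```

View pics/w1m.png

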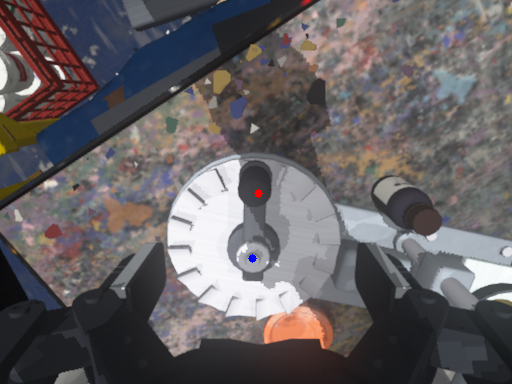

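The wrist view confirms the grip (lower/top end at about (257,192)), centred between the fingers, with the hub at (253,256). Now I'll descend and close.

Call:
jog_arm --claw '[1, 1, 1, 1, 1]' --pt "0.04 -0.002 0.001" --pt "0.08 -0.002 0.001" --pt "0.11 -0.002 0.001" --pt "0.135 -0.002 0.001" --pt "0.139 -0.002 0.001" --spin '[0, 0, 0, 0, 0]'

```text
time: 2.4
eef_pos: [0.5404, 0.1279, 0.0611]
tcp_rot: [-2.679, 1.568, -2.96]
force: [-0.5, -0.2, 0.3]
grip_width: 0.0855
```

Call:
jog_arm --claw '[0.5, 0.3, 0.2, 0.2, 0.2]' --pt "0 0 0" --pt "0 0 0" --pt "0 0 0" --pt "0 0 0" --pt "0 0 0" --spin '[0, 0, 0, 0, 0]'

```text
time: 3.02
eef_pos: [0.5423, 0.125, 0.0636]
tcp_rot: [-1.191, 1.57, -1.476]
force: [-2.4, -2.6, 6.0]
grip_width: 0.0266
```

Call:
jog_arm --claw '[0.0, 0.0, 0.0, 0.0]' --pt "0 0 0" --pt "0 0 0" --pt "0 0 0" --pt "0 0 0" --spin '[0, 0, 0, 0]'

```text
time: 3.52
eef_pos: [0.5423, 0.125, 0.0636]
tcp_rot: [-1.203, 1.57, -1.487]
force: [-2.1, -2.4, 5.6]
grip_width: 0.0263
```

```bash
python3 - <<'E'
from h import *
s,R=pose();print(s['eef_pos'],s['force'],s['torque'],s['grip_width'])
c=cap('side','s2');w=cap('wrist','w2')
cv2.imwrite('pics/s2c.png',np.hstack([cv2.resize(c['img'][130:230,230:330],(400,400),interpolation=2),cv2.resize(w['img'],(400,400))]))
E
```

```text
[0.54229869 0.12504082 0.06363048] [-2.10547631 -2.4412639   5.56945873] [-0.61142591  0.49600236  0.04279261] 0.026326819271588805
```

View pics/s2c.png

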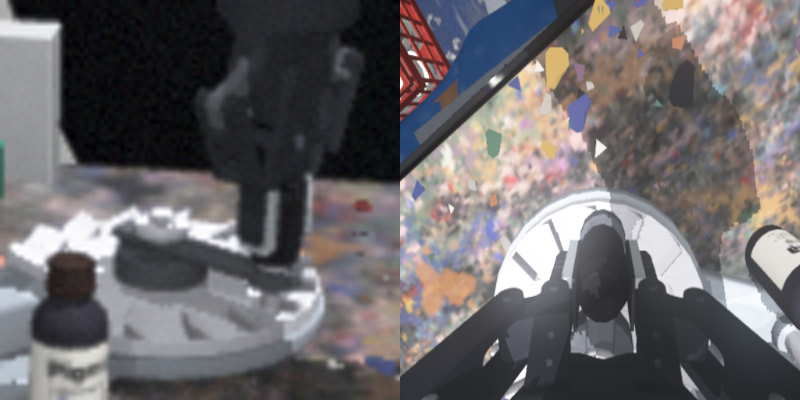

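The grip sits firmly between the pads, nothing else is touched, and the bottle hasn't moved. Next I'll ease clockwise (+tool y).

Call:
jog_arm --claw '[0, 0, 0, 0]' --pt "0 0.002 0" --pt "0 0.004 0" --pt "0 0.004 0" --pt "0 0.004 0" --spin '[0, 0, 0, 0]'

```text
time: 4.12
eef_pos: [0.5431, 0.1272, 0.0636]
tcp_rot: [-1.621, 1.568, -1.906]
force: [-2.8, -4.8, 8.3]
grip_width: 0.0266
```

Call:
jog_arm --claw '[0, 0, 0, 0]' --pt "0 0.002 0" --pt "0 0.004 0" --pt "0 0.004 0" --pt "0 0.004 0" --spin '[0, 0, 0, 0]'

```text
time: 4.62
eef_pos: [0.5444, 0.1309, 0.0636]
tcp_rot: [-1.467, 1.568, -1.753]
force: [-1.8, -5.5, 6.7]
grip_width: 0.0267
```

Call:
jog_arm --claw '[0, 0, 0, 0]' --pt "-0.005 0 0" --pt "-0.01 0 0" --pt "-0.014 0 0" --pt "-0.014 0 0" --spin '[0, 0, 0, 0]'

```text
time: 5.12
eef_pos: [0.5434, 0.1295, 0.0753]
tcp_rot: [-1.551, 1.565, -1.836]
force: [1.5, -5.5, -5.8]
grip_width: 0.0266
```

```bash
cat > tab.py <<'E'
from h import *
import sys
c=np.array([float(sys.argv[1]),float(sys.argv[2])]);th0=float(sys.argv[3])   # axis, theta at crank 0 (rad)
s,R=pose();p=s['eef_pos'][:2];f=s['force']
a=np.arctan2(*(p-c)[::-1]);rh=np.array([np.cos(a),np.sin(a)]);t=np.array([-rh[1],rh[0]])
print('crank',(a-th0).round(3),'r',np.hypot(*(p-c)).round(4),'z',s['eef_pos'][2].round(4),'F rad,tan,z',(f[:2]@rh).round(1),(f[:2]@t).round(1),f[2].round(1))
d=float(sys.argv[4]);step=float(sys.argv[5])
P=lambda x:.08*np.array([np.cos(x),np.sin(x)])-d*np.array([-np.sin(x),np.cos(x)])
for n in range(int(sys.argv[6])):
    b=a+5*step*n
    print((b-th0).round(3),[(R[:2,1:].T@(P(b+step*i)-P(b))).round(4).tolist() for i in range(1,6)])
E
python3 tab.py .6175 .0995 2.815 .0045 .05 9
```

```text
crank -0.058 r 0.0799 z 0.0753 F rad,tan,z -3.5 4.5 -5.8
-0.058 [[-0.004, -0.0005], [-0.008, -0.0008], [-0.012, -0.001], [-0.016, -0.0009], [-0.02, -0.0006]]
0.192 [[-0.004, 0.0005], [-0.0079, 0.0012], [-0.0118, 0.002], [-0.0157, 0.0031], [-0.0195, 0.0044]]
0.442 [[-0.0037, 0.0014], [-0.0074, 0.0031], [-0.011, 0.0049], [-0.0144, 0.0069], [-0.0178, 0.009]]
0.692 [[-0.0033, 0.0023], [-0.0064, 0.0048], [-0.0094, 0.0075], [-0.0123, 0.0102], [-0.015, 0.0132]]
0.942 [[-0.0026, 0.0031], [-0.005, 0.0062], [-0.0073, 0.0096], [-0.0094, 0.013], [-0.0113, 0.0165]]
1.192 [[-0.0017, 0.0036], [-0.0033, 0.0073], [-0.0047, 0.0111], [-0.0059, 0.0149], [-0.0069, 0.0188]]
1.442 [[-0.0008, 0.0039], [-0.0014, 0.0079], [-0.0018, 0.0119], [-0.002, 0.0159], [-0.002, 0.0199]]
1.692 [[0.0002, 0.004], [0.0006, 0.008], [0.0012, 0.0119], [0.002, 0.0159], [0.003, 0.0198]]
1.942 [[0.0012, 0.0038], [0.0026, 0.0076], [0.0041, 0.0113], [0.0058, 0.0149], [0.0078, 0.0184]]
```

Call:
jog_arm --claw '[0, 0, 0, 0, 0]' --pt "-0.002 0 0.001" --pt "-0.002 -0.002 0.001" --pt "-0.002 -0.005 0.001" --pt "-0.002 -0.008 0.001" --pt "-0.002 -0.012 0.001" --spin '[0, 0, 0, 0, 0]'

```text
time: 5.75
eef_pos: [0.5401, 0.1182, 0.0767]
tcp_rot: [-1.821, 1.565, -2.107]
force: [1.0, -5.9, -5.8]
grip_width: 0.0264
```

```bash
python3 tab.py .6175 .0995 2.815 .0045 .05 4
```

```text
crank 0.089 r 0.0796 z 0.0767 F rad,tan,z -2.4 5.5 -5.8
0.089 [[-0.004, 0.0001], [-0.008, 0.0003], [-0.012, 0.0008], [-0.0159, 0.0015], [-0.0198, 0.0023]]
0.339 [[-0.0039, 0.0011], [-0.0077, 0.0023], [-0.0114, 0.0037], [-0.0151, 0.0054], [-0.0186, 0.0072]]
0.589 [[-0.0035, 0.002], [-0.0069, 0.0041], [-0.0101, 0.0064], [-0.0133, 0.0089], [-0.0163, 0.0116]]
0.839 [[-0.0029, 0.0028], [-0.0056, 0.0057], [-0.0082, 0.0088], [-0.0107, 0.0119], [-0.0129, 0.0152]]
```

Call:
jog_arm --claw '[0, 0, 0, 0, 0]' --pt "-0.001 -0.004 0" --pt "-0.0015 -0.008 0.0005" --pt "-0.0015 -0.012 0.001" --pt "-0.0015 -0.016 0.0015" --pt "-0.0015 -0.02 0.0025" --spin '[0, 0, 0, 0, 0]'

```text
time: 6.38
eef_pos: [0.538, 0.0985, 0.0787]
tcp_rot: [-1.442, 1.566, -1.727]
force: [1.9, -5.7, -6.4]
grip_width: 0.0265
```

Call:
jog_arm --claw '[0, 0, 0, 0, 0]' --pt "0 -0.004 0.001" --pt "0 -0.0077 0.0025" --pt "0 -0.0115 0.004" --pt "0 -0.015 0.0055" --pt "0 -0.0185 0.0073" --spin '[0, 0, 0, 0, 0]'

```text
time: 7.0
eef_pos: [0.5408, 0.0792, 0.0791]
tcp_rot: [-0.98, 1.567, -1.265]
force: [1.7, -4.8, -6.3]
grip_width: 0.0266
```

```bash
python3 tab.py .6175 .0995 2.815 .0045 .05 4
```

```text
crank -5.698 r 0.0794 z 0.0791 F rad,tan,z -0.4 5.0 -6.3
-5.698 [[-0.0035, 0.002], [-0.0069, 0.0041], [-0.0102, 0.0064], [-0.0133, 0.0089], [-0.0163, 0.0115]]
-5.448 [[-0.0029, 0.0028], [-0.0056, 0.0057], [-0.0083, 0.0087], [-0.0107, 0.0119], [-0.013, 0.0152]]
-5.198 [[-0.0021, 0.0034], [-0.0041, 0.0069], [-0.0058, 0.0105], [-0.0074, 0.0142], [-0.0088, 0.0179]]
-4.948 [[-0.0012, 0.0038], [-0.0022, 0.0077], [-0.0031, 0.0116], [-0.0037, 0.0156], [-0.0041, 0.0195]]
```

Call:
jog_arm --claw '[0, 0, 0, 0, 0]' --pt "0 -0.0035 0.002" --pt "0 -0.007 0.004" --pt "0 -0.01 0.0065" --pt "0 -0.0133 0.009" --pt "0 -0.0163 0.0115" --spin '[0, 0, 0, 0, 0]'

```text
time: 7.62
eef_pos: [0.5482, 0.0609, 0.0795]
tcp_rot: [-0.499, 1.566, -0.784]
force: [3.6, -3.5, -7.0]
grip_width: 0.0267
```

Call:
jog_arm --claw '[0, 0]' --pt "0 -0.003 0.003" --pt "0 -0.0043 0.0043" --spin '[0, 0]'

```text
time: 7.88
eef_pos: [0.5515, 0.0556, 0.0796]
tcp_rot: [-0.4, 1.566, -0.686]
force: [3.1, -2.5, -7.1]
grip_width: 0.0266
```

```bash
sed -i 's/^print(.crank/a=th0+(a-th0+1)%6.283185-1\nprint("crank/; s/"crank.,/"crank",/' tab.py; python3 tab.py .6175 .0995 2.815 .0045 .04 7
```

```text
crank 0.914 r 0.0793 z 0.0796 F rad,tan,z -1.3 3.8 -7.1
0.914 [[-0.0021, 0.0024], [-0.0042, 0.0048], [-0.0062, 0.0074], [-0.008, 0.01], [-0.0097, 0.0127]]
1.114 [[-0.0016, 0.0028], [-0.0032, 0.0056], [-0.0046, 0.0085], [-0.0059, 0.0114], [-0.007, 0.0144]]
1.314 [[-0.0011, 0.003], [-0.002, 0.0061], [-0.0028, 0.0092], [-0.0035, 0.0123], [-0.004, 0.0155]]
1.514 [[-0.0004, 0.0032], [-0.0007, 0.0064], [-0.0009, 0.0096], [-0.001, 0.0128], [-0.0009, 0.016]]
1.714 [[0.0002, 0.0032], [0.0005, 0.0064], [0.001, 0.0096], [0.0016, 0.0127], [0.0023, 0.0158]]
1.914 [[0.0008, 0.0031], [0.0018, 0.0061], [0.0029, 0.0092], [0.0041, 0.0121], [0.0054, 0.0151]]
2.114 [[0.0014, 0.0029], [0.003, 0.0057], [0.0047, 0.0084], [0.0064, 0.0111], [0.0083, 0.0137]]
```

Call:
jog_arm --claw '[0, 0, 0]' --pt "0.001 -0.0021 0.0024" --pt "0.0015 -0.0042 0.0048" --pt "0.0015 -0.0042 0.0048" --spin '[0, 0, 0]'

```text
time: 8.25
eef_pos: [0.555, 0.0508, 0.0783]
tcp_rot: [-0.334, 1.566, -0.619]
force: [3.8, -4.1, -6.1]
grip_width: 0.0268
```

```bash
python3 tab.py .6175 .0995 2.815 .0045 .04 0
```

```text
crank 0.989 r 0.0793 z 0.0783 F rad,tan,z -0.5 5.5 -6.1
```

Call:
jog_arm --claw '[0, 0, 0]' --pt "0 -0.002 0.0025" --pt "0 -0.0038 0.0052" --pt "0 -0.0038 0.0052" --spin '[0, 0, 0]'

```text
time: 8.62
eef_pos: [0.5588, 0.0462, 0.0784]
tcp_rot: [-0.261, 1.567, -0.545]
force: [5.0, -3.6, -6.4]
grip_width: 0.0267
```

```bash
python3 tab.py .6175 .0995 2.815 .0045 .04 0
```

```text
crank 1.064 r 0.0792 z 0.0784 F rad,tan,z -1.3 6.0 -6.4
```

Call:
jog_arm --claw '[0, 0, 0]' --pt "0 -0.0016 0.0028" --pt "0 -0.0032 0.0056" --pt "0 -0.0032 0.0056" --spin '[0, 0, 0]'

```text
time: 9.0
eef_pos: [0.563, 0.0421, 0.0783]
tcp_rot: [-0.281, 1.568, -0.565]
force: [3.5, -4.2, -5.8]
grip_width: 0.0267
```

```bash
python3 tab.py .6175 .0995 2.815 .0045 .04 2
```

```text
crank 1.138 r 0.0792 z 0.0783 F rad,tan,z 0.6 5.4 -5.8
1.138 [[-0.0016, 0.0028], [-0.003, 0.0056], [-0.0044, 0.0086], [-0.0056, 0.0115], [-0.0067, 0.0145]]
1.338 [[-0.001, 0.003], [-0.0018, 0.0061], [-0.0026, 0.0093], [-0.0032, 0.0124], [-0.0037, 0.0156]]
```

Call:
jog_arm --claw '[0, 0, 0]' --pt "0 -0.0016 0.0028" --pt "0 -0.003 0.0056" --pt "0 -0.003 0.0056" --spin '[0, 0, 0]'

```text
time: 9.38
eef_pos: [0.5674, 0.0382, 0.0784]
tcp_rot: [-0.166, 1.568, -0.449]
force: [4.8, -4.8, -6.1]
grip_width: 0.0264
```

```bash
python3 tab.py .6175 .0995 2.815 .0045 .04 0
```

```text
crank 1.212 r 0.0792 z 0.0784 F rad,tan,z 0.7 6.7 -6.1
```

Call:
jog_arm --claw '[0, 0, 0]' --pt "0 -0.0013 0.003" --pt "0 -0.0025 0.006" --pt "0 -0.0025 0.006" --spin '[0, 0, 0]'

```text
time: 9.75
eef_pos: [0.5724, 0.0344, 0.0784]
tcp_rot: [-0.048, 1.569, -0.331]
force: [5.0, -3.9, -4.9]
grip_width: 0.0266
```

```bash
python3 tab.py .6175 .0995 2.815 .0045 .04 0
```

```text
crank 1.291 r 0.0792 z 0.0784 F rad,tan,z 0.4 6.4 -4.9
```

Call:
jog_arm --claw '[0, 0, 0]' --pt "0 -0.001 0.003" --pt "0 -0.0018 0.0061" --pt "0 -0.0018 0.0061" --spin '[0, 0, 0]'

```text
time: 10.12
eef_pos: [0.5747, 0.033, 0.0773]
tcp_rot: [-3.138, 1.566, 2.863]
force: [0.1, -0.5, -5.5]
grip_width: 0.0267
```

```bash
python3 tab.py .6175 .0995 2.815 .0045 .04 0
```

```text
crank 1.326 r 0.0791 z 0.0773 F rad,tan,z 0.3 0.3 -5.5
```

Call:
jog_arm --claw '[0, 0, 0]' --pt "0 -0.0003 0.001" --pt "0 -0.0005 0.0018" --pt "0 -0.0005 0.0018" --spin '[0, 0, 0]'

```text
time: 10.5
eef_pos: [0.5755, 0.0326, 0.0772]
tcp_rot: [3.116, 1.565, 2.834]
force: [-4.6, 2.8, -6.5]
grip_width: 0.0265
```

```bash
python3 tab.py .6175 .0995 2.815 .0045 .04 0; python3 - <<'E'
from h import *
c=cap('side','s3')
cv2.imwrite('pics/s3c.png',cv2.resize(c['img'][130:270,130:330],(800,560),interpolation=2))
E
```

```text
crank 1.337 r 0.079 z 0.0772 F rad,tan,z 0.1 -5.3 -6.5
```

View pics/s3c.png

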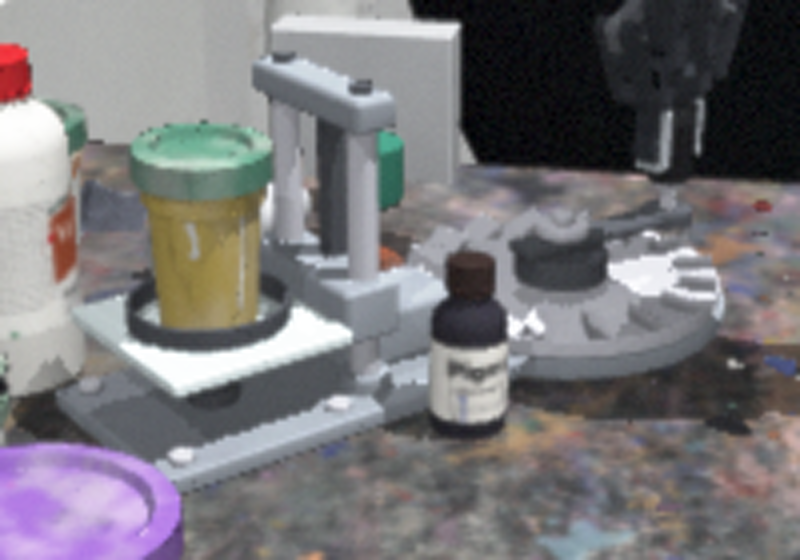

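The plate has landed and the force turned to resistance (−5.3 N). The tub is upright and the bottle is in place. I'll relax that push and let the pawl down gently.

Call:
jog_arm --claw '[0, 0, 0, 0, 0]' --pt "0 0.0004 -0.0014" --pt "0.002 0.0004 -0.0014" --pt "0.004 0.0004 -0.0014" --pt "0.005 0.0004 -0.0014" --pt "0.005 0.0004 -0.0014" --spin '[0, 0, 0, 0, 0]'

```text
time: 11.18
eef_pos: [0.5754, 0.0326, 0.0727]
tcp_rot: [3.113, 1.567, 2.831]
force: [-4.7, 2.5, -5.6]
grip_width: 0.0269
```

```bash
python3 tab.py .6175 .0995 2.815 .0045 .04 0
```

```text
crank 1.336 r 0.079 z 0.0727 F rad,tan,z 0.4 -5.3 -5.6
```

Call:
jog_arm --claw '[0, 0, 0]' --pt "0.0015 0 0" --pt "0.003 0 0" --pt "0.003 0 0" --spin '[0, 0, 0]'

```text
time: 11.55
eef_pos: [0.5758, 0.0324, 0.071]
tcp_rot: [2.991, 1.567, 2.709]
force: [-6.8, 4.0, 1.3]
grip_width: 0.0266
```

```bash
python3 tab.py .6175 .0995 2.815 .0045 .04 0
```

```text
crank 1.341 r 0.079 z 0.071 F rad,tan,z 0.2 -7.9 1.3
```

Call:
jog_arm --claw '[0, 0, 0]' --pt "0 0.0006 -0.002" --pt "0 0.001 -0.0038" --pt "0 0.001 -0.0038" --spin '[0, 0, 0]'

```text
time: 11.92
eef_pos: [0.575, 0.0328, 0.0712]
tcp_rot: [0.082, 1.568, -0.201]
force: [-2.3, 0.2, -0.4]
grip_width: 0.0269
```

```bash
python3 tab.py .6175 .0995 2.815 .0045 .04 0
```

```text
crank 1.33 r 0.0791 z 0.0712 F rad,tan,z 1.0 -2.0 -0.4
```

Call:
jog_arm --claw '[0, 0.3, 0.65, 0.65, 0.65]' --pt "0 0.0003 -0.001" --pt "0 0.0003 -0.001" --pt "0 0.0003 -0.001" --pt "0 0.0003 -0.001" --pt "0 0.0003 -0.001" --spin '[0, 0, 0, 0, 0]'

```text
time: 12.55
eef_pos: [0.5732, 0.0346, 0.0704]
tcp_rot: [0.706, 1.57, 0.424]
force: [-0.1, -0.5, 0.2]
grip_width: 0.0554
```

Call:
jog_arm --claw '[0.65, 0.65, 0.65, 0.65, 0.65]' --pt "-0.01 0 0" --pt "-0.03 0 0" --pt "-0.06 0 0" --pt "-0.1 0 0" --pt "-0.14 0 0" --spin '[0, 0, 0, 0, 0]'

```text
time: 13.18
eef_pos: [0.5731, 0.034, 0.2131]
tcp_rot: [0.501, 1.569, 0.218]
force: [1.1, 0.5, 0.3]
grip_width: 0.0552
```

Call:
jog_arm --claw '[0.65, 0.65, 0.65, 0.65]' --pt "0 0 -0.05" --pt "0 0 -0.1" --pt "0 0 -0.1" --pt "0 0 -0.1" --spin '[0, 0, 0, 0]'

```text
time: 13.68
eef_pos: [0.4778, 0.0621, 0.2118]
tcp_rot: [0.645, 1.567, 0.362]
force: [-0.0, -0.3, 0.6]
grip_width: 0.0555
```

```bash
python3 - <<'E'
from h import *
a=cap('top','t4');c=cap('side','s4');print(status.sense()['force'])
cv2.imwrite('pics/f4.png',np.hstack([cv2.resize(c['img'][130:270,130:330],(400,280),interpolation=2),cv2.resize(a['img'][130:270,190:390],(400,280),interpolation=2)]))
E
```

```text
[0.06829581 0.0944703  0.72415829]
```

View pics/f4.png

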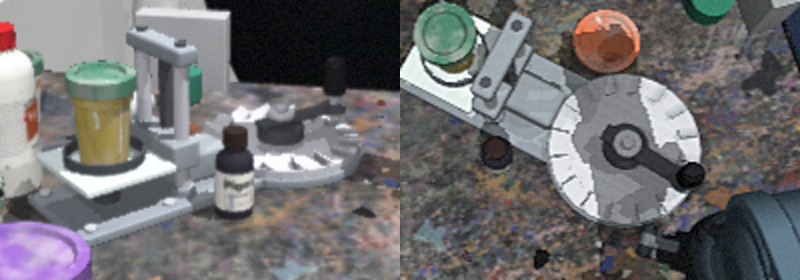

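The final pictures show the grip free at top-view (334,218). The tub is standing, the plate is low, and the bottle and lid haven't moved. One last numeric check, then I'll hand in.

```bash
python3 - <<'E'
from h import *
l=lambda n:dict(np.load(f'pics/{n}.npz'))
t4,s3,s4,s1=l('t4'),l('s3'),l('s4'),l('side1')
k=onz(t4,334,217.5,.105);print('knob',k,'crank',np.arctan2(k[1]-.0995,k[0]-.6175)+2*np.pi-2.815)
r=np.s_[145:230,145:230];g=lambda c:cv2.cvtColor(c['img'][r],6).astype(np.float32)
print('plate/tub shift s3->s4 px',cv2.phaseCorrelate(g(s3),g(s4)))
r=np.s_[190:245,232:262];print('bottle shift',cv2.phaseCorrelate(g(s1),g(s4)))
print(env.close_job())
E
```

```text
knob [0.57132949 0.04065206 0.105     ] crank 1.2321257662574623
plate/tub shift s3->s4 px ((0.03054216861594483, -0.026796006456592636), 0.9931982488985415)
bottle shift ((-0.08728034623970338, -0.11839371329958226), 0.8885505469640096)
the job is handed in; nothing more can be done
None
```

I lowered the hoist until the plate rested on the set screw, let the pawl down, let go and handed the job in at about 14 s. It gives no verdict.

- **Lowering:** I gripped the crank and eased it about 0.06 rad clockwise to take the load off the pawl. I then lifted the pawl about 12–16 mm and let the crank back at about 0.4 rad/s or slower.
- **Landing:** The plate met the screw at about 1.33 rad of crank, which puts the screw head at about 48–49 mm. The pull on the grip fell from about 6 N to 0. A small test push then met about 5 N of resistance.
- **Pawl:** I lowered it gently onto the ratchet. It stopped on a tooth slope at about 7.5 mm, because the screw height left it there rather than in a gap, so it is not fully down. I can't tell whether the judging counts that as let down.
- **Hardest push:** While lowering the pawl, the push on the grip briefly reached about 8 N. By the 4-to-1 rule that is roughly 55–65 N on the screw, under the 80 N limit. I backed it off before opening the gripper.
- **Last checks:** The plate and tub did not move after release (under 0.1 px in the side view). The tub is standing and the bottle has not moved (about 0.1 px). The lid looks unmoved by eye, and the arm is touching nothing.
- **One disagreement:** A rough position read by eye from the top picture gave 1.23 rad of crank, against 1.33 measured with the arm. That is about 8 mm at the grip. I trust the arm reading, because the plate did not move in the side view.

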